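# Load a label roll on the winder and hold its bayonet cap half-turned

## Task

Reload the bench label winder: put the label roll over the upright spindle so that it sits flat on the seat and let it go, then drop the bayonet cap fully into the slot in the spindle's top and turn it clockwise (seen from above) 45 degrees, half-way to its lock, without ever reaching the click. The cap is sprung back, so finish with the gripper still holding it there, still and fully home: do not let go. Leave the parts bin, carton and spanner where they are.

Things in the scene. Friction and masses are not known exactly. Their poses are not given: they have to be found in the camera images.
- roll: White paper label roll on a cardboard core, standing upright on the bench: outer diameter 66 mm, bore 46 mm, 54.5 mm tall, about 160 g. Origin at the centre of its underside, z up along the bore.
- cap: Black bayonet cap, parked in its stand. Disc 60 mm wide, 6 mm thick; on it a grip bar 46 mm long (cap's x), 12 mm thick (y), its top 40.5 mm above the disc's underside. Below, a steel stem (8 mm wide, 16 mm long) with a cross bar 30 mm long along x, 6 mm wide (y), 7 to 12 mm below the disc. Origin: centre of the disc's underside, z up. Half a turn gives the same cap. About 70 g.
- cap_stand: Fixed light wooden ring, outer diameter 52 mm, bore 38 mm, 30 mm high; the cap's disc rests on its top with the stem in the bore. The cap lifts straight out. Origin at the centre of its underside.
- winder: Label winder, fixed: grey base 160 (x) x 140 (y) x 30 mm high; two steel guide pins (diameter 12 mm, top 75 mm above the bench) at x = 65, y = +45 and -45 mm; at its centre a round black seat (diameter 60 mm) and an upright aluminium spindle of diameter 40 mm. A seated roll ends 5.5 mm below the spindle's top. Origin at the centre of the base's underside.
- seat (a point): Centre of the top of the black seat, on the spindle's axis, 34 mm above the bench: where the roll's origin comes to lie.
- spindle_top (a point): Centre of the spindle's top, 94 mm above the bench: where the cap's origin comes to lie. x along the slot, 34 mm long (x), 12 mm wide, hollow below. With its x along this x (either way round) the cap drops in 16 mm until its disc lies on the spindle; it then turns clockwise only, its bar going under the 5 mm top plate with 2 mm of play. Turn 0 = bar along the slot.
- cap_spring (a joint): Return spring in the spindle, pushed by the cap's bar: 0 until the cap has turned 18 degrees clockwise, then the turn minus 18 degrees, in rad (0.47 at a turn of 45 degrees). It pushes back with 0.03 N m at first, 0.07 at 45 degrees. The click catch is felt from about 50 degrees, clicks at about 68 and locks at about 90.
- parts_bin: Bystander: dark green open parts bin, 110 x 130 x 70 mm, origin at the centre of its underside.
- carton: Bystander: cardboard carton, 80 x 110 x 60 mm, origin at the centre of its underside.
- spanner: Bystander: steel spanner, 160 mm long, lying flat beyond the winder.
Things that resemble listed ones, but are neither listed nor needed, are in the scene too. Of the things like the winder, leave any that is purple; of the rest the smaller one is meant.

How it is judged (in metres and radians):
On the way, in this order (a step that is already met when the one before it is completed fails the run):
1. the roll stands on the seat round the spindle, released (horizontal distance between roll and seat below 0.005 m and z of roll in the frame of seat below 0.003 m and angle between roll's own z axis and vertical below 0.06 rad and contact force between the fingers and roll below 0.1 N), for 0.2 s.
2. the cap is fully inserted in the spindle's slot (horizontal distance between cap and spindle_top below 0.004 m and z of cap in the frame of spindle_top below 0.0035 m and angle between cap's own z axis and vertical below 0.1 rad), for 0.1 s.
At the end, for the whole second after the job is handed in: Roll on the seat (3 mm high, 5 mm off axis, 0.06 rad tilt at most), untouched by the fingers; cap home (3.5 mm, 4 mm, 0.1 rad), turned 33 to 57 degrees clockwise against its spring (joint over 0.2), still (under 0.2 rad/s), gripped with over 1.5 N through the last second (all of step 1 and all of step 2 and angle between the x axis of cap and the x axis of winder, either way round between 0.576 and 0.995 rad and value of joint cap_spring above 0.2 rad and angular speed of cap below 0.2 rad/s and contact force between the fingers and cap above 1.5 N); the arm keeps its last pose, push and grip.
It fails at once if the cap was turned into its click (past 66 degrees) (value of joint cap_spring above 0.84 rad).
It fails at once if a bystander was moved by more than 3 cm (distance of any of parts_bin, carton, spanner from where it was at the start of the episode above 0.03 m).
It also fails if it takes over 64 s, if anything falls off the work surface, if the arm or the gripper's body presses on something with over 40 N, if the wrist force passes 120 N, or if a joint passes its speed limit or range.

## Robot

A 6-joint arm with a two-finger parallel gripper is mounted at the origin on the work surface. World frame = base frame: x ahead of the robot, y to its left, z up, the work surface at z = 0. Lengths are in m, angles in degrees, forces in N, time in s.
With the tool pointing down it reaches from about 0.35 to 0.775 m from the base axis. Payload 7.3 kg.
Tool frame: the origin (TCP) lies midway between the tips of the shut fingers; the grasp point (between the pads) lies 19 mm behind it; z points along the fingers, y is the direction in which the jaws open and shut (so a half turn about z gives the same grasp; the last joint's range is limited). The gripper opens to 92 mm and grips with 3 to 60 N. Pads are 19 mm wide; open, the fingers measure 130 mm over their backs; the gripper's body (75 mm by 190 mm) begins 47 mm behind the grasp point.
Start: joints at [-84.397, 19.595, 87.324, -0, 73.075, -8.365], TCP at [0.127, -0.509, 0.227] pointing down, gripper open.
Joint ranges: [-145.02, 145.02], [-44.19, 115.74], [2.07, 154.8], [-57.11, 237.11], [16.16, 152.29], [-177.93, 177.93]. Speed limits (degrees/s): [147.25, 147.25, 180, 180, 180, 180].

## Interface

Orientations are given as [roll, pitch, yaw] about the fixed x, y, z axes, in that order (R = Rz(yaw) Ry(pitch) Rx(roll)).
In Python, from rig import get_obs, get_image, finish_job gives the robot as it stands.
- The arm moves only by the tool step_arm, never from a script. Its argument "deltas" is a list of rows, each a list of 6 numbers: the shift along the tool's x, y, z scaled (see below), then the turn, a rotation vector about the tool's x, y, z scaled (see below). In form: [[x, y, z, ax, ay, az], ...]. A call has 1 to 20 rows; each row is the pose to reach, as a shift and turn from the pose commanded when the call began, along the tool's axes at that moment; what a row does not reach only later rows make up. The controller multiplies each number of a shift by 150 mm and each number of a turn by 60 degrees. A row lasts 1/8 s, in which the tool goes at most 62.5 mm and 10.7 degrees, less where a joint would pass 70% of its speed; a pose out of reach is approached as far as the arm can. A call with a number of a shift or a turn outside -1 to 1 is refused whole. A call with a gripper value outside its range is refused whole. "gripper" is the opening, from 0 (shut) to 1 (fully open), set as the call begins (left out, the last holds). The fingers move at their own pace and stop on an object; "grip_force" is the grip in N (left out, the last holds). Time passes only in rows, so rows that repeat a pose let the fingers close. It gives the time, the measured TCP pose, the force and the opening at its end, in the units of the state.
- get_obs(): the state, without advancing time (a new reading comes with each control period).
- get_image(name): name is "scene" or "top" or "wrist"; returns a dict with "frame" (420x560x3 uint8, red, green, blue), "fx", "fy", "cx", "cy" (pixels), "view" (4x4, takes a point from world to camera coordinates). Camera axes: x right, y down, z forward; pixel columns grow to the right and rows downward; lengths in m; the calibration is good to about 2 mm. The wrist camera is an equidistant fisheye: a pixel r from the principal point sees the ray r / f radians off the axis. A picture is of the moment at which its call begins. There is no depth.
- finish_job(): hands the job in, once; it reports no verdict.
The state is a dict: "time": time; "joint_pos": joint angles; "dq": joint speeds; "joint_torque": joint torques, N m; "position": TCP position; "tool_rot": TCP orientation; "wrist_force": force on the tool from outside, world axes, zero at the start; "ft_torque": the same for the moment, N m; "finger_gap": finger opening in m.
Only numpy, scipy, OpenCV 4.12 (cv2) and the standard library are available. Lean on these libraries where they do the work, as an engineer would, in place of code of your own. Each camera call takes 0.05 s, during which the arm holds its last target.

## Working session

There is one attempt and no reset: what is moved stays moved. The work goes in short steps, Python scripts to look and compute and a tool call to move; the robot and the scene stay as the last step left them, time stands still between calls to the robot, and variables do not carry over. Pictures are saved under pics/ and viewed, and the job is handed in when it is done.

Besides the shell and the picture viewer there is one more tool, called after "Request:" as a command line: name --pt "numbers of a row" for each row, then --argument value for the rest. step_arm: Moves the arm, as the interface text tells. Its arguments: {"type":"object","properties":{"deltas":{"type":"array","items":{"type":"array","items":{"type":"number","minimum":-1,"maximum":1}}},"gripper":{"type":"number"},"grip_force":{"type":"number"}},"required":["deltas"]}

```bash
mkdir -p pics; ls; python3 - <<'E'
from rig import get_obs,get_image
import cv2,pickle
print(get_obs())
for n in ["scene","top","wrist"]:
    d=get_image(n); pickle.dump(d,open(f"{n}0.pkl","wb")); cv2.imwrite(f"pics/{n}0.png",d["frame"][:,:,::-1]); print(n,d["fx"],d["fy"],d["cx"],d["cy"],d["view"].round(4).tolist())
E
```

```text
pics
{'time': 0.0, 'joint_pos': array([-8.43964605e+01,  1.96386490e+01,  8.73766695e+01, -1.56584458e-03,
        7.30750617e+01, -8.36297500e+00]), 'dq': array([ 0.05018683, -0.04378625, -0.06525954, -0.00759932, -0.09488851,
        0.03555369]), 'joint_torque': array([-1.04150106e-04, -4.31242418e+01, -2.44215882e+01,  7.18101813e-02,
        5.59618778e-02, -1.05017259e-04]), 'position': array([ 0.12670425, -0.50906256,  0.22602834]), 'tool_rot': array([-1.79910363e+02, -1.16638376e-02,  1.39669624e+01]), 'wrist_force': array([ 0.23336689,  0.26980167, -0.1377386 ]), 'ft_torque': array([-0.02909731,  0.06138473, -0.00385651]), 'finger_gap': 0.09166857333457822}
scene 451.971671535111 451.971671535111 283.1649538148363 207.0384382921334 [[-0.049, 0.9988, 0.0037, 0.0083], [0.5791, 0.0314, -0.8147, -0.215], [-0.8138, -0.0378, -0.5799, 1.3277], [0.0, 0.0, 0.0, 1.0]]
top 404.30628370420067 404.30628370420067 270.144047854524 211.69822598108604 [[-0.024, -0.9997, -0.0096, 0.028], [-0.9973, 0.0246, -0.0691, 0.4596], [0.0693, 0.0079, -0.9976, 1.0146], [0.0, 0.0, 0.0, 1.0]]
wrist 325.19226210127806 325.19226210127806 287.11745252717355 213.5265307894879 [[0.2412, -0.9705, -0.0009, -0.5239], [-0.9375, -0.2333, 0.2581, -0.0329], [-0.2507, -0.0614, -0.9661, 0.3897], [0.0, 0.0, 0.0, 1.0]]
```

View pics/scene0.png

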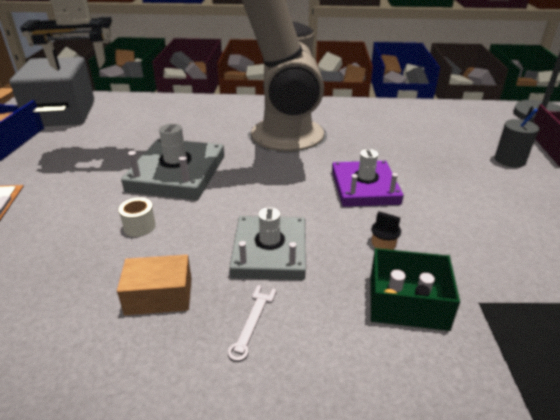

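View pics/top0.png

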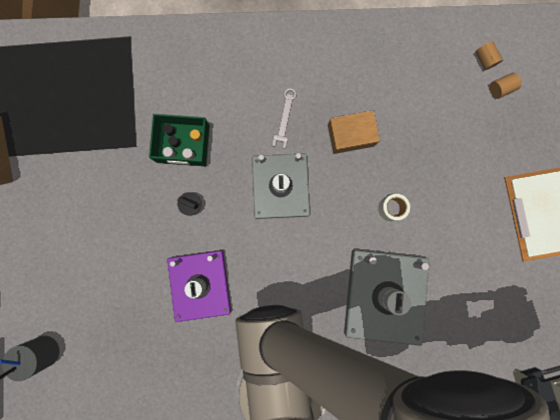

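View pics/wrist0.png

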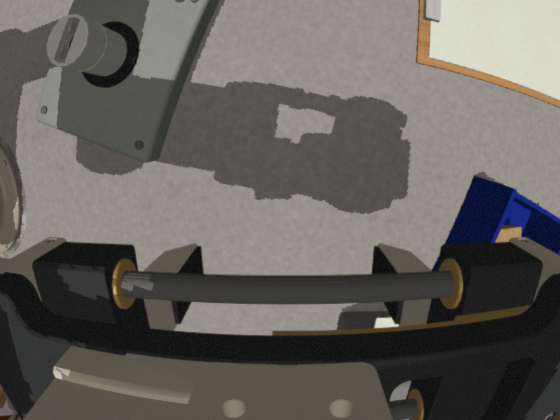

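The target winder (smaller grey) is at about top px (281,184), the roll at (396,207) and the cap at (190,203). The purple winder and the larger grey one are decoys. Next I'll measure these three.

```bash
cat > h.py <<'E'
import numpy as np,cv2,pickle
def load(n): return pickle.load(open(n,"rb"))
def ray(d,u,v):
    R=d["view"][:3,:3];t=d["view"][:3,3]
    return -R.T@t, R.T@np.array([(u-d["cx"])/d["fx"],(v-d["cy"])/d["fy"],1.])
def plane(d,u,v,z):
    c,r=ray(d,u,v); return c+r*(z-c[2])/r[2]
def proj(d,p):
    q=d["view"][:3,:3]@np.array(p)+d["view"][:3,3]
    return np.array([d["fx"]*q[0]/q[2]+d["cx"],d["fy"]*q[1]/q[2]+d["cy"]])
def tri(obs):
    A=np.zeros((3,3));b=np.zeros(3)
    for d,u,v in obs:
        c,r=ray(d,u,v);r/=np.linalg.norm(r);P=np.eye(3)-np.outer(r,r);A+=P;b+=P@c
    return np.linalg.solve(A,b)
def crop(d,x0,y0,x1,y1,s,fn): cv2.imwrite(fn,cv2.resize(d["frame"][y0:y1,x0:x1,::-1],None,fx=s,fy=s,interpolation=cv2.INTER_CUBIC))
E
python3 - <<'E'
from h import *
t=load("top0.pkl")
a=[cv2.resize(t["frame"][y-30:y+30,x-35:x+35,::-1],None,fx=5.6,fy=5.6,interpolation=cv2.INTER_CUBIC) for x,y in [(281,184),(396,207),(190,203),(281,184)]]
s=load("scene0.pkl")
b=[cv2.resize(s["frame"][y-30:y+30,x-35:x+35,::-1],None,fx=5.6,fy=5.6,interpolation=cv2.INTER_CUBIC) for x,y in [(270,235),(137,217),(386,230)]]
cv2.imwrite("pics/crops.png",cv2.resize(np.vstack([np.hstack(a[:3]),np.hstack(b)]),(800,457)))
E
```

```text
(no output)
```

View pics/crops.png

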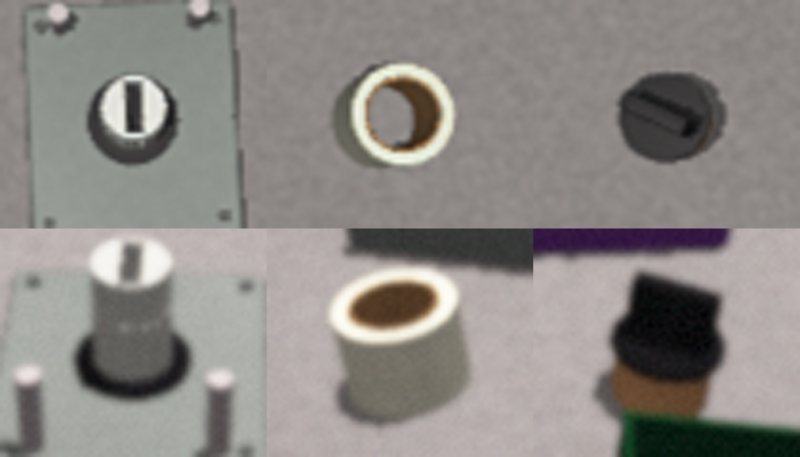

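```bash
cat > m.py <<'E'
from h import *
def blob(d,cx,cy,w,lo,hi=256,pr=True):
    g=d["frame"].astype(int).min(2) ; g=d["frame"].astype(int).mean(2)
    m=np.zeros(g.shape,np.uint8); s=(slice(cy-w,cy+w),slice(cx-w,cx+w))
    m[s]=((g[s]>=lo)&(g[s]<hi))*255
    cs,_=cv2.findContours(m,cv2.RETR_EXTERNAL,cv2.CHAIN_APPROX_NONE)
    return max(cs,key=cv2.contourArea)
E
python3 - <<'E'
from m import *
t=load("top0.pkl");s=load("scene0.pkl")
st=cv2.fitEllipse(blob(t,281,182,18,165)); ss=cv2.fitEllipse(blob(s,269,213,16,175)); print(st,ss)
print("spindle",plane(t,*st[0],.094),plane(s,*ss[0],.094),tri([(t,*st[0]),(s,*ss[0])]), "diam",st[1][0]*.92/404)
rt=cv2.fitEllipse(blob(t,396,207,20,190)); rs=cv2.fitEllipse(blob(s,137,208,24,190)); print(rt,rs)
print("roll",plane(t,*rt[0],.0545),plane(s,*rs[0],.0545),tri([(t,*rt[0]),(s,*rs[0])]))
# winder base mask edges
hsv=cv2.cvtColor(t["frame"],cv2.COLOR_RGB2HSV); print(hsv[205,262],hsv[240,262],t["frame"][205,262],t["frame"][240,262])
f=t["frame"].astype(int); 
m=((f[:,:,1]-f[:,:,0])>3).astype(np.uint8)*255; m[:140]=0;m[230:]=0;m[:,:240]=0;m[:,325:]=0
m=cv2.morphologyEx(m,cv2.MORPH_CLOSE,np.ones((5,5)))
c=max(cv2.findContours(m,0,1)[0],key=cv2.contourArea); r=cv2.minAreaRect(c); b=cv2.boxPoints(r); print(r)
P=np.array([plane(t,*q,.03)[:2] for q in b]);print(P.round(4),P.mean(0),np.linalg.norm(P-np.roll(P,1,0),axis=1)); e=P-np.roll(P,1,0); print(np.degrees(np.arctan2(e[:,1],e[:,0])))
# slot dark
c=blob(t,281,182,9,0,110); r=cv2.minAreaRect(c);print(r); b=cv2.boxPoints(r); P=np.array([plane(t,*q,.094)[:2] for q in b]);e=P-np.roll(P,1,0);print(np.linalg.norm(e,axis=1),np.degrees(np.arctan2(e[:,1],e[:,0])))
#cap disc
c=blob(t,190,203,20,0,80); r=cv2.fitEllipse(c);print(r);print("cap all",plane(t,*r[0],.036),cv2.contourArea(c))
E
```

```text
((280.675537109375, 181.62718200683594), (15.461989402770996, 15.924833297729492), 79.75453186035156) ((268.58203125, 206.56588745117188), (22.933734893798828, 36.39324188232422), 90.80232238769531)
spindle [ 0.52542334 -0.01046188  0.094     ] [ 0.50260476 -0.01193856  0.094     ] [ 0.5233007  -0.01015943  0.10874769] diam 0.03521047091720128
((396.4968566894531, 206.52194213867188), (25.209823608398438, 25.513120651245117), 113.7856216430664) ((134.70375061035156, 206.4062042236328), (18.571924209594727, 34.3216667175293), 79.4404525756836)
roll [ 0.46250492 -0.29312229  0.0545    ] [ 0.46155431 -0.2922266   0.0545    ] [ 0.46233731 -0.29239785  0.05514494]
[ 60   8 154] [ 11  14 142] [149 154 149] [142 137 134]
((280.4834899902344, 185.63711547851562), (61.89064407348633, 54.67082214355469), 87.39744567871094)
[[ 0.6021  0.0599]
 [ 0.6049 -0.0788]
 [ 0.4476 -0.0811]
 [ 0.4448  0.0561]] [ 0.52486673 -0.01096391] [0.15743003 0.13877348 0.15729406 0.13729631]
[   1.37559477  -88.85803555 -179.1623032    91.19908826]
((280.5, 182.0), (12.0, 3.0), 90.0)
[0.02862229 0.00710782 0.02862024 0.00709316] [ -1.46326617 -91.46350716 178.50737373  88.55301602]
((190.5304718017578, 203.35728454589844), (21.952877044677734, 26.48523712158203), 88.34516906738281)
cap all [0.48461878 0.2157501  0.036     ] 453.0
```

```bash
cat > plan.py <<'E'
import sys,json,numpy as np
from rig import get_obs
# usage: plan.py x y z yaw ; straight-down tool; plans from the commanded pose kept in cmd.json
try: c=json.load(open("cmd.json"))
except Exception: c=[0.127,-0.509,0.227,13.968]
if len(sys.argv)>1:
    T=np.array([float(a) for a in sys.argv[1:5]])
    o=get_obs()
    print("cmd",np.round(c,4),"meas",o["position"].round(4),o["tool_rot"].round(2))
    c=np.array(c); n=max(1,int(np.ceil(max(np.abs((T-c)[:3]).max()/.14,abs(T[3]-c[3])/58))))
    if n>1: n=max(n,int(np.ceil(np.linalg.norm((T-c)[:2])/.14)))
    for i in range(n):
        d=T-c; k=1/(n-i); y=np.radians(c[3]); dx,dy,dz=d[:3]*k
        v=[(np.cos(y)*dx+np.sin(y)*dy)/.15,(np.sin(y)*dx-np.cos(y)*dy)/.15,-dz/.15,-d[3]*k/60]
        v=np.round(v,3); print("row",[v[0],v[1],v[2],0,0,v[3]])
        w=v[:3]*.15; c=c+np.array([np.cos(y)*w[0]+np.sin(y)*w[1],np.sin(y)*w[0]-np.cos(y)*w[1],-w[2],-v[3]*60])
    json.dump(list(c),open("cmd.json","w")); print("new",c.round(4))
E
python3 plan.py .462 -.2925 .2 0
```

```text
cmd [ 0.127 -0.509  0.227 13.968] meas [ 0.1267 -0.5092  0.2262] [-1.7993e+02 -1.0000e-02  1.3970e+01]
row [np.float64(0.839), np.float64(-0.287), np.float64(0.06), 0, 0, np.float64(0.078)]
row [np.float64(0.812), np.float64(-0.355), np.float64(0.06), 0, 0, np.float64(0.077)]
row [np.float64(0.781), np.float64(-0.419), np.float64(0.06), 0, 0, np.float64(0.078)]
new [ 0.462  -0.2925  0.2    -0.012 ]
```

Request:
step_arm --pt "0.42 -0.14 0.03 0 0 0.04" --pt "0.839 -0.287 0.06 0 0 0.078" --pt "0.839 -0.287 0.06 0 0 0.078" --pt "0.839 -0.287 0.06 0 0 0.078" --gripper 1

```text
time: 0.65
position: [0.2387, -0.4373, 0.2177]
tool_rot: [180.0, 0.0, 9.4]
wrist_force: [-0.3, -0.7, -0.3]
finger_gap: 0.0919
```

Request:
step_arm --pt "0.41 -0.18 0.03 0 0 0.04" --pt "0.812 -0.355 0.06 0 0 0.077" --pt "0.812 -0.355 0.06 0 0 0.077" --pt "0.812 -0.355 0.06 0 0 0.077"

```text
time: 1.15
position: [0.3495, -0.366, 0.2086]
tool_rot: [180.0, 0.0, 4.7]
wrist_force: [0.8, -0.9, 0.2]
finger_gap: 0.0918
```

Request:
step_arm --pt "0.39 -0.21 0.03 0 0 0.04" --pt "0.781 -0.419 0.06 0 0 0.078" --pt "0.781 -0.419 0.06 0 0 0.078" --pt "0.781 -0.419 0.06 0 0 0.078" --pt "0.781 -0.419 0.06 0 0 0.078"

```text
time: 1.78
position: [0.4603, -0.2946, 0.1999]
tool_rot: [180.0, 0.0, -0.1]
wrist_force: [-0.1, -0.1, 0.4]
finger_gap: 0.0919
```

```bash
python3 - <<'E'
from rig import get_obs,get_image
import cv2,pickle
o=get_obs();print(o["time"],o["position"],o["tool_rot"],o["wrist_force"])
for n in ["top","wrist"]:
    d=get_image(n); pickle.dump(d,open(f"{n}1.pkl","wb")); cv2.imwrite(f"pics/{n}1.png",d["frame"][:,:,::-1])
E
```

```text
1.775 [ 0.4602758  -0.2946184   0.19987796] [ 1.79969324e+02  2.25159668e-02 -1.39840266e-01] [-0.07754983 -0.08682163  0.40973757]
```

View pics/wrist1.png

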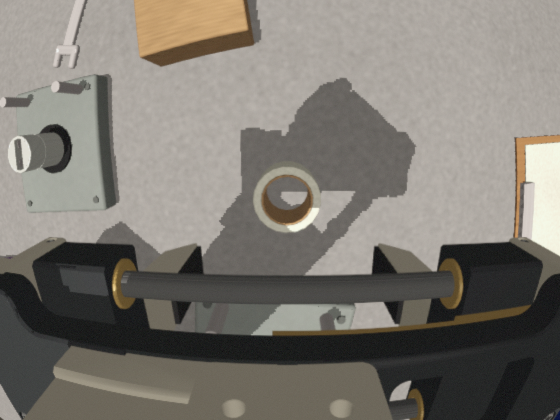

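View pics/top1.png

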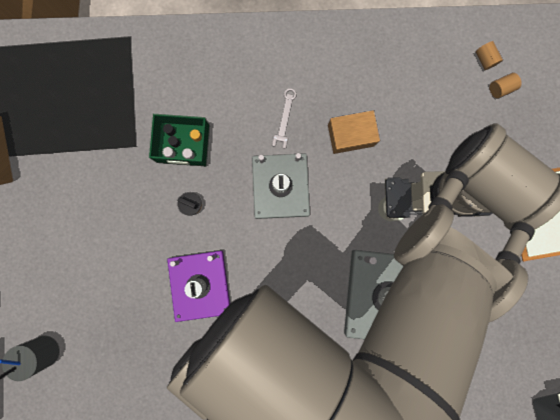

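```bash
cat >> h.py <<'E'
def fray(d,u,v):
    R=d["view"][:3,:3];t=d["view"][:3,3]
    x=(u-d["cx"])/d["fx"];y=(v-d["cy"])/d["fy"];th=np.hypot(x,y);s=np.sin(th)/max(th,1e-9)
    return -R.T@t, R.T@np.array([x*s,y*s,np.cos(th)])
def fplane(d,u,v,z):
    c,r=fray(d,u,v); return c+r*(z-c[2])/r[2]
def circ(P):
    P=np.asarray(P);A=np.c_[2*P,np.ones(len(P))];s=np.linalg.lstsq(A,(P**2).sum(1),rcond=None)[0]
    return s[:2],np.sqrt(s[2]+s[0]**2+s[1]**2)
E
python3 - <<'E'
from rig import get_obs
from m import *
o=get_obs();print(o["position"],o["tool_rot"])
w=load("wrist1.pkl")
crop(w,237,147,337,247,6,"pics/c1.png")
crop(w,0,60,120,220,4,"pics/c2.png")
E
```

```text
[ 0.46057412 -0.29432978  0.19996724] [ 1.79971004e+02 -1.02002177e-04 -1.39746203e-01]
```

View pics/c1.png

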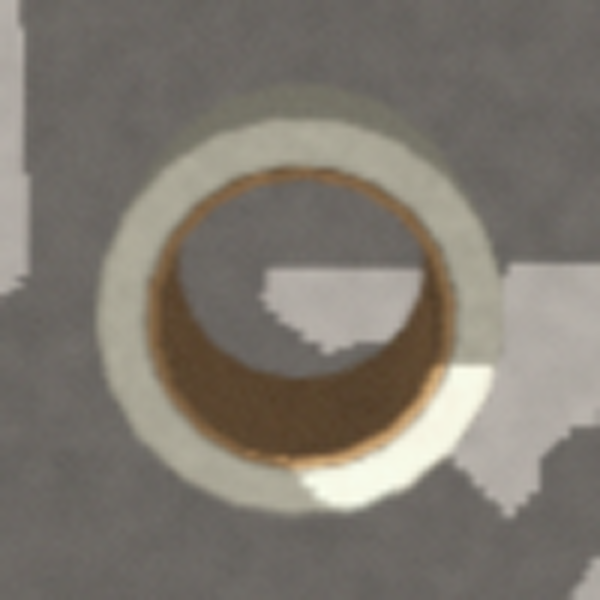

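View pics/c2.png

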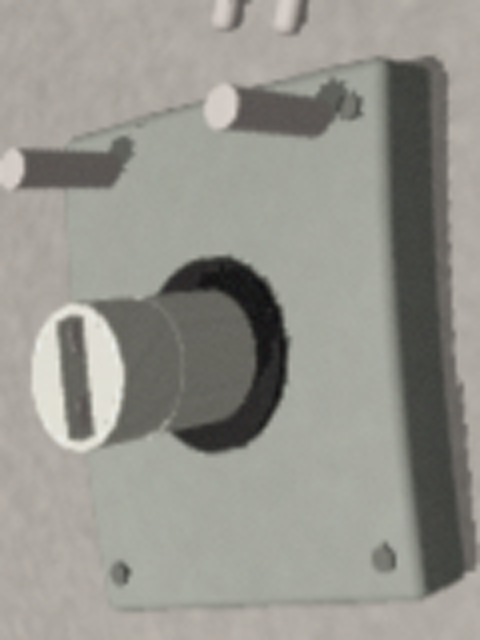

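```bash
python3 - <<'E'
from m import *
w=load("wrist1.pkl")
E=[(97,315),(500,315),(300,118),(300,515)]
P=[fplane(w,237+(x)/6-.4,147+(y)/6-.4,.0545)[:2] for x,y in E];print("roll outer",circ(P))
E=[(150,315),(455,315),(302,168),(300,466)]
P=[fplane(w,237+(x)/6-.4,147+(y)/6-.4,.0545)[:2] for x,y in E];print("bore",circ(P))
E=[(31,375),(126,370),(78,302),(80,452)]
P=[fplane(w,(x)/4-.4,60+(y)/4-.4,.094)[:2] for x,y in E];print("spindle",circ(P))
for z in(.075,):
  for x,y in [(10,168),(221,107)]: print("pin",fplane(w,x/4-.4,60+y/4-.4,z))
a=[fplane(w,x/4-.4,60+y/4-.4,.094) for x,y in [(67,318),(80,438)]];d=a[0]-a[1];print("slot yaw",np.degrees(np.arctan2(d[1],d[0])))
E
```

```text
roll outer (array([ 0.46102305, -0.29356864]), np.float64(0.03239672138031602))
bore (array([ 0.46126386, -0.29421167]), np.float64(0.024379699501142323))
spindle (array([ 0.5240393 , -0.01211984]), np.float64(0.02022428826201124))
pin [0.58844887 0.03564717 0.075     ]
pin [ 0.58978513 -0.05492785  0.075     ]
slot yaw 2.0508019780377515
```

```bash
echo "[0.4606,-0.2943,0.2,-0.14]">cmd.json; python3 plan.py .4615 -.2930 .062 0;python3 plan.py .4615 -.2930 .022 0
```

```text
cmd [ 0.4606 -0.2943  0.2    -0.14  ] meas [ 0.4606 -0.2943  0.2   ] [ 1.7997e+02 -0.0000e+00 -1.4000e-01]
row [np.float64(0.006), np.float64(-0.009), np.float64(0.92), 0, 0, np.float64(-0.002)]
new [ 0.4615 -0.293   0.062  -0.02  ]
cmd [ 0.4615 -0.293   0.062  -0.02  ] meas [ 0.4606 -0.2943  0.2   ] [ 1.7997e+02 -0.0000e+00 -1.4000e-01]
row [np.float64(-0.0), np.float64(0.0), np.float64(0.267), 0, 0, np.float64(-0.0)]
new [ 0.4615 -0.293   0.0219 -0.02  ]
```

Request:
step_arm --pt "0.003 -0.005 0.3 0 0 0" --pt "0.006 -0.009 0.6 0 0 -0.002" --pt "0.006 -0.009 0.92 0 0 -0.002" --pt "0.006 -0.009 0.92 0 0 -0.002" --pt "0.006 -0.009 0.92 0 0 -0.002"

```text
time: 2.5
position: [0.4632, -0.2928, 0.0635]
tool_rot: [179.9, -0.1, 0.1]
wrist_force: [-0.2, 0.0, -0.2]
finger_gap: 0.0916
```

Request:
step_arm --pt "0 0 0.13 0 0 0" --pt "0 0 0.26 0 0 0" --pt "0 0 0.267 0 0 0" --pt "0 0 0.267 0 0 0"

```text
time: 3.0
position: [0.4636, -0.2925, 0.0236]
tool_rot: [179.9, -0.1, 0.1]
wrist_force: [0.3, -0.1, -0.1]
finger_gap: 0.0919
```

Request:
step_arm --pt "0 0 0 0 0 0" --pt "0 0 0 0 0 0" --pt "0 0 0 0 0 0" --pt "0 0 0 0 0 0" --pt "0 0 0 0 0 0" --gripper 0.5 --grip_force 15

```text
time: 3.62
position: [0.4628, -0.2919, 0.022]
tool_rot: [180.0, -0.0, 0.1]
wrist_force: [-0.2, -0.9, 3.5]
finger_gap: 0.0649
```

```bash
echo "[0.4629,-0.2912,0.0219,0.108]">cmd.json; python3 plan.py .4629 -.2912 .15 0.1
```

```text
cmd [ 0.4629 -0.2912  0.0219  0.108 ] meas [ 0.4628 -0.2919  0.022 ] [ 1.7996e+02 -3.0000e-02  1.1000e-01]
row [np.float64(0.0), np.float64(0.0), np.float64(-0.854), 0, 0, np.float64(0.0)]
new [ 0.4629 -0.2912  0.15    0.108 ]
```

Request:
step_arm --pt "0 0 -0.1 0 0 0" --pt "0 0 -0.4 0 0 0" --pt "0 0 -0.7 0 0 0" --pt "0 0 -0.854 0 0 0" --pt "0 0 -0.854 0 0 0" --pt "0 0 -0.854 0 0 0" --gripper 0.5

```text
time: 4.38
position: [0.462, -0.291, 0.1488]
tool_rot: [-179.9, 0.1, 0.1]
wrist_force: [0.0, -0.0, -2.4]
finger_gap: 0.065
```

```bash
python3 - <<'E'
from rig import get_obs,get_image
import cv2,pickle
o=get_obs();print(o["time"],o["position"],o["tool_rot"],o["wrist_force"],o["finger_gap"])
n="wrist"
d=get_image(n); pickle.dump(d,open(f"{n}2.pkl","wb")); cv2.imwrite(f"pics/{n}2.png",d["frame"][:,:,::-1])
E
```

```text
4.375 [ 0.46197196 -0.29099587  0.14875873] [-1.79922983e+02  9.22656898e-02  1.11003044e-01] [ 0.00909249 -0.03832174 -2.4136045 ] 0.06500497861543346
```

View pics/wrist2.png

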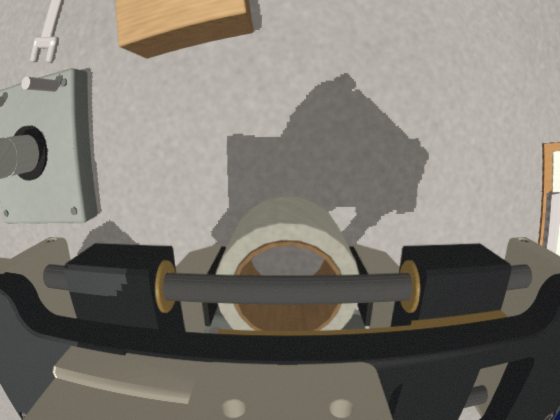

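```bash
python3 - <<'E'
from m import *
w=load("wrist2.pkl")
crop(w,200,190,380,345,4,"pics/c3.png")
E
```

```text
(no output)
```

View pics/c3.png

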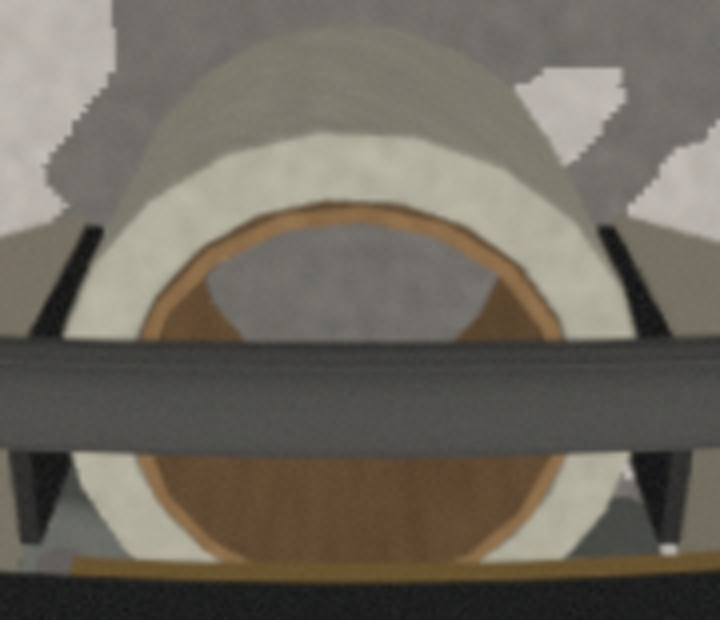

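```bash
python3 - <<'E'
from m import *
w=load("wrist2.pkl")
z=.1488+.0325
def f(E): return circ([fplane(w,200+x/4-.4,190+y/4-.4,z)[:2] for x,y in E])
print(f([(66,325),(634,325),(355,130),(75,465),(626,470),(210,165),(490,165)]))
print(f([(140,330),(562,330),(355,203),(140,465),(562,465),(215,260)]))
E
python3 plan.py .5255 -.0108 .15 0.5
```

```text
(array([ 0.46089962, -0.29077156]), np.float64(0.03228316206523662))
(array([ 0.46039644, -0.29097278]), np.float64(0.024693730394008007))
cmd [ 0.4629 -0.2912  0.15    0.108 ] meas [ 0.4619 -0.2909  0.1484] [-1.799e+02  1.200e-01  1.100e-01]
row [np.float64(0.14), np.float64(-0.623), np.float64(-0.0), 0, 0, np.float64(-0.002)]
row [np.float64(0.142), np.float64(-0.622), np.float64(-0.0), 0, 0, np.float64(-0.002)]
row [np.float64(0.143), np.float64(-0.623), np.float64(-0.0), 0, 0, np.float64(-0.003)]
new [ 0.5255 -0.0107  0.15    0.528 ]
```

Request:
step_arm --pt "0.14 -0.623 0 0 0 0" --pt "0.14 -0.623 0 0 0 -0.002" --pt "0.14 -0.623 0 0 0 -0.002"

```text
time: 4.8
position: [0.4831, -0.1956, 0.1484]
tool_rot: [-179.9, 0.2, 0.4]
wrist_force: [-0.2, -0.4, -1.4]
finger_gap: 0.0647
```

Request:
step_arm --pt "0.142 -0.622 0 0 0 -0.002" --pt "0.142 -0.622 0 0 0 -0.002" --pt "0.142 -0.622 0 0 0 -0.002"

```text
time: 5.18
position: [0.5043, -0.1035, 0.1489]
tool_rot: [-180.0, 0.1, 0.5]
wrist_force: [-0.0, -1.6, -1.4]
finger_gap: 0.0647
```

Request:
step_arm --pt "0.07 -0.32 0 0 0 -0.003" --pt "0.143 -0.623 0 0 0 -0.003" --pt "0.143 -0.623 0 0 0 -0.003" --pt "0.143 -0.623 0 0 0 -0.003" --pt "0.143 -0.623 0 0 0 -0.003" --pt "0.143 -0.623 0 0 0 -0.003"

```text
time: 5.92
position: [0.5252, -0.0123, 0.1497]
tool_rot: [180.0, 0.0, 0.4]
wrist_force: [0.1, -0.1, -2.0]
finger_gap: 0.065
```

```bash
python3 - <<'E'
from rig import get_obs,get_image
import cv2,pickle
o=get_obs();print(o["time"],o["position"],o["tool_rot"],o["wrist_force"],o["finger_gap"])
for n in ("wrist","scene"):
  d=get_image(n); pickle.dump(d,open(f"{n}3.pkl","wb")); cv2.imwrite(f"pics/{n}3.png",d["frame"][:,:,::-1])
from m import *
crop(d,200,100,340,240,4,"pics/s3.png")
crop(load("wrist3.pkl"),200,170,380,345,4,"pics/w3.png")
E
```

```text
5.925 [ 0.52516558 -0.01231928  0.14967547] [1.79985502e+02 1.03663304e-02 4.32305636e-01] [ 0.08109771 -0.06499466 -2.01955104] 0.06504016661845326
```

View pics/s3.png

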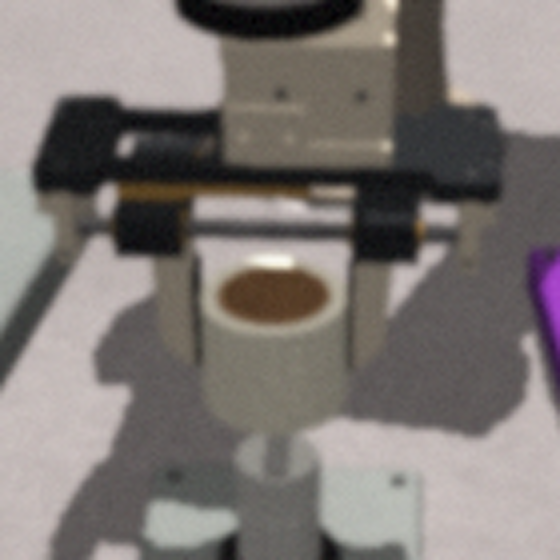

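View pics/w3.png

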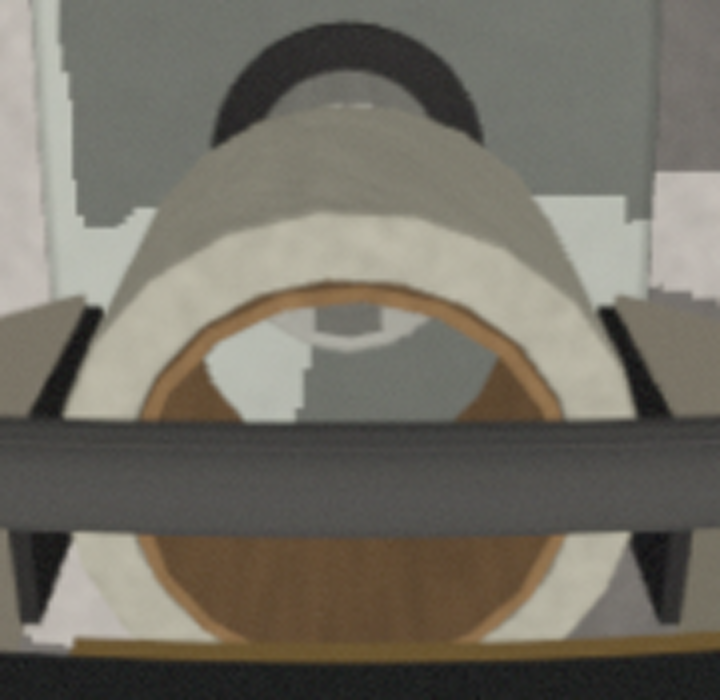

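```bash
python3 - <<'E'
from m import *
w=load("wrist3.pkl")
def f(E,z): return circ([fplane(w,200+x/4-.4,170+y/4-.4,z)[:2] for x,y in E])
print("seat",f([(213,145),(484,140),(348,22),(260,52),(440,55)],.034))
print("spbase",f([(268,105),(432,105),(348,69)],.034))
print("near edge", fplane(w,200+348/4-.4,170+351/4-.4,.094))
print("slot sides", fplane(w,200+314/4-.4,170+325/4-.4,.094),fplane(w,200+383/4-.4,170+325/4-.4,.094))
z=.1497+.0325
print("roll",f([(66,405),(634,405),(355,210),(75,545),(626,550),(210,245),(490,245)],z))
print(f([(140,410),(562,410),(355,283),(140,545),(562,545),(215,340)],z))
s=load("scene3.pkl")
E=[(234,462),(320,460)]
print([plane(s,200+x/4-.4,100+y/4-.4,.094) for x,y in E])
E=[(205,300),(346,300)]
print([plane(s,200+x/4-.4,100+y/4-.4,.18) for x,y in E])
E
python3 -c "
import json;print(json.load(open('cmd.json')))"
```

```text
seat (array([ 0.524761 , -0.0117256]), np.float64(0.029665288133890775))
spbase (array([ 0.52030678, -0.01206741]), np.float64(0.023786961099279684))
near edge [ 0.5042453  -0.01180166  0.094     ]
slot sides [ 0.50918001 -0.00576458  0.094     ] [ 0.50926853 -0.01794689  0.094     ]
roll (array([ 0.52401493, -0.01205211]), np.float64(0.03229219376667542))
(array([ 0.52351783, -0.0122519 ]), np.float64(0.024700209652129646))
[array([ 0.53104858, -0.02936903,  0.094     ]), array([0.52731867, 0.01054254, 0.094     ])]
[array([ 0.52814059, -0.03997906,  0.18      ]), array([0.52472776, 0.02193426, 0.18      ])]
[0.5255343889090511, -0.010748003390832539, 0.15, 0.528]
```

Request:
step_arm --pt "0.003 0 0.12 0 0 0" --pt "0.003 0 0.24 0 0 0" --pt "0.003 0 0.36 0 0 0" --pt "0.003 0 0.36 0 0 0"

```text
time: 6.52
position: [0.5248, -0.0112, 0.0947]
tool_rot: [-180.0, 0.2, 0.5]
wrist_force: [0.4, -0.1, -0.5]
finger_gap: 0.0649
```

Request:
step_arm --pt "0 0 0.06 0 0 0" --pt "0 0 0.13 0 0 0" --pt "0 0 0.19 0 0 0" --pt "0 0 0.25 0 0 0" --pt "0 0 0.26 0 0 0" --pt "0 0 0.26 0 0 0"

```text
time: 7.28
position: [0.5258, -0.0112, 0.0567]
tool_rot: [180.0, -0.0, 0.5]
wrist_force: [1.0, 1.1, -2.2]
finger_gap: 0.0649
```

Request:
step_arm --pt "0 0 0 0 0 0" --pt "0 0 0 0 0 0" --pt "0 0 0 0 0 0" --pt "0 0 0 0 0 0" --pt "0 0 0 0 0 0" --gripper 1

```text
time: 7.9
position: [0.5258, -0.0112, 0.0568]
tool_rot: [180.0, -0.0, 0.5]
wrist_force: [0.8, 0.4, 0.0]
finger_gap: 0.0923
```

Request:
step_arm --pt "0 0 -0.3 0 0 0" --pt "0 0 -0.6 0 0 0" --pt "0 0 -0.9 0 0 0" --pt "0 0 -0.96 0 0 0" --pt "0 0 -0.96 0 0 0" --pt "0 0 -0.96 0 0 0"

```text
time: 8.65
position: [0.5249, -0.011, 0.1991]
tool_rot: [-180.0, 0.2, 0.5]
wrist_force: [-0.2, 0.6, 1.2]
finger_gap: 0.0917
```

```bash
python3 - <<'E'
from rig import get_obs,get_image
import cv2,pickle,json
o=get_obs();print(o["time"],o["position"],o["tool_rot"],o["wrist_force"],o["finger_gap"])
json.dump([.526,-.01075,.201,.528],open("cmd.json","w"))
for n in ("wrist","scene"):
  d=get_image(n); pickle.dump(d,open(f"{n}4.pkl","wb")); cv2.imwrite(f"pics/{n}4.png",d["frame"][:,:,::-1])
from m import *
a=cv2.resize(d["frame"][160:300,200:340,::-1],(400,400),interpolation=2)
b=cv2.resize(load("wrist4.pkl")["frame"][130:270,217:357,::-1],(400,400),interpolation=2)
cv2.imwrite("pics/c4.png",np.hstack([a,b]))
E
python3 plan.py .480 .216 .2 62
```

```text
8.65 [ 0.52486387 -0.01101893  0.19914313] [-1.79975564e+02  1.72719434e-01  5.29348596e-01] [-0.17466028  0.55875457  1.1705649 ] 0.09166837241408697
cmd [ 0.526  -0.0107  0.201   0.528 ] meas [ 0.525  -0.011   0.1993] [-1.7997e+02  1.6000e-01  5.2000e-01]
row [np.float64(-0.146), np.float64(-0.757), np.float64(0.003), 0, 0, np.float64(-0.512)]
row [np.float64(0.261), np.float64(-0.726), np.float64(0.004), 0, 0, np.float64(-0.513)]
new [ 0.48   0.216  0.2   62.028]
```

View pics/c4.png

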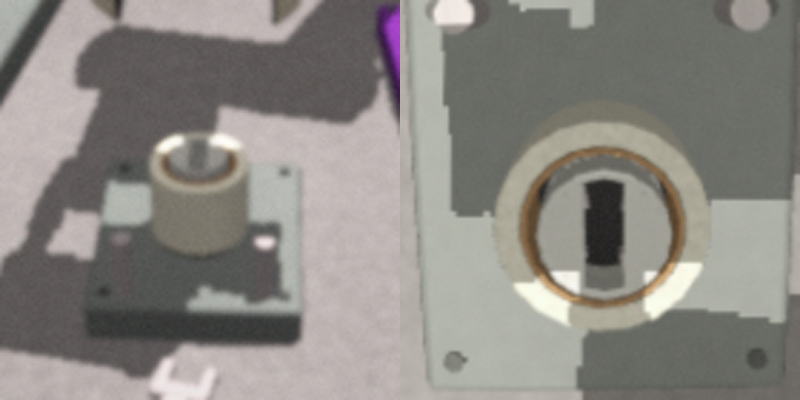

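The roll is seated flat around the spindle, with the spindle top showing inside the bore. Next I measure the spindle and slot from this near-vertical wrist view.

```bash
python3 - <<'E'
from m import *
w=load("wrist4.pkl")
crop(w,247,170,327,250,8,"pics/c5.png")
E
```

```text
(no output)
```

View pics/c5.png

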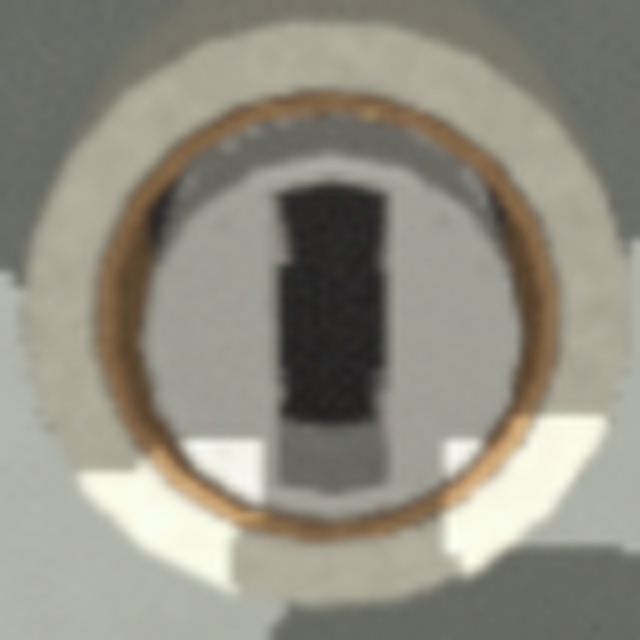

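Request:
step_arm --pt "-0.05 -0.25 0 0 0 -0.17" --pt "-0.1 -0.5 0 0 0 -0.34" --pt "-0.146 -0.757 0.003 0 0 -0.512" --pt "-0.146 -0.757 0.003 0 0 -0.512" --pt "-0.146 -0.757 0.003 0 0 -0.512"

```text
time: 9.38
position: [0.5027, 0.1018, 0.1997]
tool_rot: [-180.0, 0.1, 31.2]
wrist_force: [-1.2, -0.4, 0.6]
finger_gap: 0.0917
```

Request:
step_arm --pt "0.09 -0.24 0 0 0 -0.17" --pt "0.18 -0.48 0 0 0 -0.34" --pt "0.261 -0.726 0.004 0 0 -0.513" --pt "0.261 -0.726 0.004 0 0 -0.513" --pt "0.261 -0.726 0.004 0 0 -0.513" --pt "0.261 -0.726 0.004 0 0 -0.513"

```text
time: 10.12
position: [0.4803, 0.2143, 0.1996]
tool_rot: [180.0, 0.0, 61.8]
wrist_force: [-0.6, 0.6, -0.1]
finger_gap: 0.0918
```

```bash
python3 - <<'E'
from rig import get_obs,get_image
import cv2,pickle,json
o=get_obs();print(o["time"],o["position"],o["tool_rot"],o["wrist_force"],o["finger_gap"])
for n in ("wrist",):
  d=get_image(n); pickle.dump(d,open(f"{n}5.pkl","wb")); cv2.imwrite(f"pics/{n}5.png",d["frame"][:,:,::-1])
from m import *
crop(d,227,140,347,260,5,"pics/c6.png")
E
```

```text
10.125 [0.48027422 0.21425036 0.19960985] [1.79989687e+02 2.29745486e-02 6.18384466e+01] [-0.57551272  0.60876138 -0.06265555] 0.09184846261934053
```

View pics/c6.png

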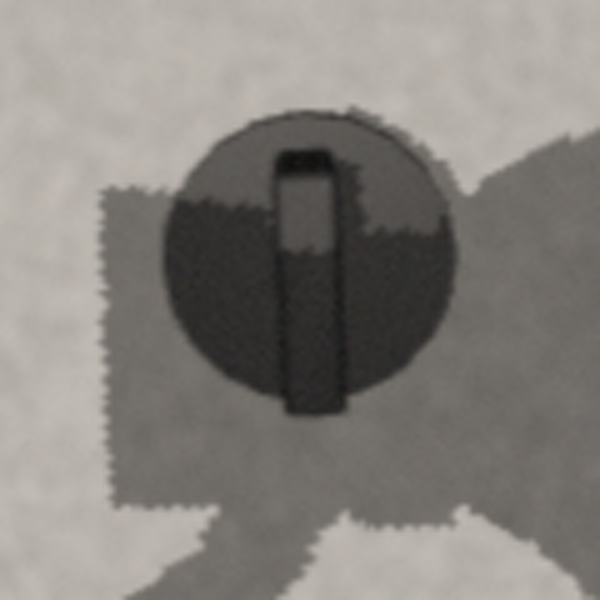

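```bash
python3 - <<'E'
from m import *
w=load("wrist4.pkl")
g=lambda x,y:fplane(w,247+x/8-.45,170+y/8-.45,.094)
q=[g(279,188),g(387,188),g(277,485),g(388,485)]
print("slot",np.array(q).round(4),"c",np.mean(q,0)); a=(q[0]+q[1]-q[2]-q[3]);print(np.degrees(np.arctan2(a[1],a[0])),np.linalg.norm(a)/2)
print("spindle",circ([g(x,y)[:2] for x,y in [(147,330),(523,330),(335,155),(195,215)]]))
h=lambda x,y:fplane(w,247+x/8-.45,170+y/8-.45,.0885)
print("roll",circ([h(x,y)[:2] for x,y in [(25,310),(630,310),(330,20),(330,603)]]))
w=load("wrist5.pkl")
g=lambda x,y,z:fplane(w,227+x/5-.4,140+y/5-.4,z)
q=[g(278,176,.0705),g(333,176,.0705),g(287,413,.0705),g(347,413,.0705)]
print("bar",np.array(q).round(4),"c",np.mean(q,0)); a=(q[0]+q[1]-q[2]-q[3]);print(np.degrees(np.arctan2(a[1],a[0])),np.linalg.norm(a)/2)
for z in(.03,.036):print("disc",circ([g(x,y,z)[:2] for x,y in [(164,255),(457,255),(310,111),(200,165),(205,360),(425,345)]]))
E
```

```text
slot [[ 0.5401 -0.0058  0.094 ]
 [ 0.5402 -0.017   0.094 ]
 [ 0.5079 -0.0058  0.094 ]
 [ 0.508  -0.0176  0.094 ]] c [ 0.52409705 -0.01155306  0.094     ]
0.4694908729990179 0.03220406390553036
spindle (array([ 0.52394638, -0.01178619]), np.float64(0.019735978167309945))
roll (array([ 0.52472124, -0.01100484]), np.float64(0.03231445448302305))
bar [[0.489  0.2414 0.0705]
 [0.4976 0.2367 0.0705]
 [0.4695 0.2019 0.0705]
 [0.4793 0.1966 0.0705]] c [0.4838271 0.2191385 0.0705   ]
64.6127346786353 0.04405564261793236
disc (array([0.48329246, 0.21810804]), np.float64(0.03023811613194159))
disc (array([0.4838206 , 0.21916498]), np.float64(0.029684843277563964))
```

```bash
python3 plan.py .4838 .2190 .09 64.5;python3 plan.py .4838 .2190 .043 64.5
```

```text
cmd [ 0.48   0.216  0.2   62.028] meas [0.4802 0.2144 0.1996] [1.7999e+02 2.0000e-02 6.1860e+01]
row [np.float64(0.029), np.float64(0.013), np.float64(0.733), 0, 0, np.float64(-0.041)]
new [ 0.4838  0.2189  0.09   64.488 ]
cmd [ 0.4838  0.2189  0.09   64.488 ] meas [0.4802 0.2144 0.1996] [1.7999e+02 2.0000e-02 6.1860e+01]
row [np.float64(0.0), np.float64(-0.0), np.float64(0.313), 0, 0, np.float64(-0.0)]
new [4.8380e-01 2.1890e-01 4.3100e-02 6.4488e+01]
```

Request:
step_arm --pt "0.01 0.005 0.2 0 0 -0.02" --pt "0.029 0.013 0.45 0 0 -0.041" --pt "0.029 0.013 0.733 0 0 -0.041" --pt "0.029 0.013 0.733 0 0 -0.041" --pt "0.029 0.013 0.733 0 0 -0.041" --pt "0.029 0.013 0.733 0 0 -0.041" --gripper 0.45

```text
time: 10.92
position: [0.4848, 0.2187, 0.0916]
tool_rot: [179.8, -0.1, 64.5]
wrist_force: [-0.3, -0.9, 0.5]
finger_gap: 0.0417
```

```bash
python3 - <<'E'
from rig import get_obs,get_image
import cv2,pickle,json
o=get_obs();print(o["time"],o["position"],o["tool_rot"],o["wrist_force"],o["finger_gap"])
for n in ("wrist",):
  d=get_image(n); pickle.dump(d,open(f"{n}6.pkl","wb")); cv2.imwrite(f"pics/{n}6.png",d["frame"][:,:,::-1])
E
```

```text
10.925 [0.48479975 0.21870964 0.09163968] [ 1.79843847e+02 -1.31573584e-01  6.44644493e+01] [-0.31373752 -0.86334574  0.53245026] 0.041711520964414
```

View pics/wrist6.png

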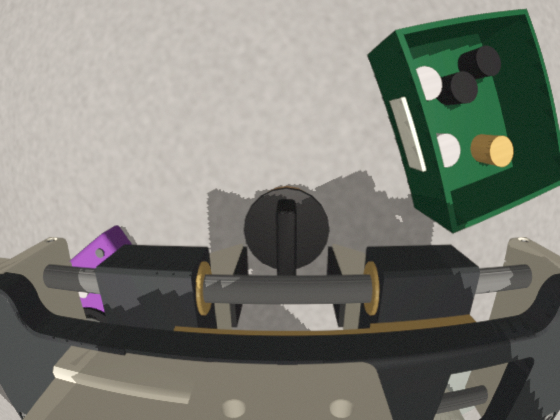

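The bar stands vertical at column 286, centred between the fingers, and the bin is clear. Descending now.

Request:
step_arm --pt "0 0 0.1 0 0 0" --pt "0 0 0.2 0 0 0" --pt "0 0 0.313 0 0 0" --pt "0 0 0.313 0 0 0" --pt "0 0 0.313 0 0 0"

```text
time: 11.6
position: [0.4836, 0.2186, 0.0427]
tool_rot: [-180.0, 0.0, 64.5]
wrist_force: [0.6, -0.1, 0.5]
finger_gap: 0.0414
```

Request:
step_arm --pt "0 0 0 0 0 0" --pt "0 0 0 0 0 0" --pt "0 0 0 0 0 0" --pt "0 0 0 0 0 0" --pt "0 0 0 0 0 0" --gripper 0 --grip_force 25

```text
time: 12.22
position: [0.4836, 0.2186, 0.043]
tool_rot: [180.0, -0.0, 64.5]
wrist_force: [-0.4, -0.5, 2.8]
finger_gap: 0.0118
```

Request:
step_arm --pt "0 0 -0.1 0 0 0" --pt "0 0 -0.3 0 0 0" --pt "0 0 -0.6 0 0 0" --pt "0 0 -0.8 0 0 0" --pt "0 0 -0.8 0 0 0" --pt "0 0 -0.8 0 0 0"

```text
time: 12.98
position: [0.4829, 0.2184, 0.1623]
tool_rot: [-180.0, 0.0, 64.5]
wrist_force: [-0.7, -0.4, -0.2]
finger_gap: 0.012
```

```bash
python3 - <<'E'
from rig import get_obs,get_image
import cv2,pickle,json
c=json.load(open("cmd.json"));c[2]+=.12;json.dump(c,open("cmd.json","w"))
o=get_obs();print(o["time"],o["position"],o["tool_rot"],o["wrist_force"],o["finger_gap"])
for n in ("wrist",):
  d=get_image(n); pickle.dump(d,open(f"{n}7.pkl","wb")); cv2.imwrite(f"pics/{n}7.png",d["frame"][:,:,::-1])
E
python3 plan.py .5242 -.0115 .165 0.7
```

```text
12.975 [0.48293282 0.21835822 0.16231016] [-1.79957738e+02  4.66918331e-02  6.44894881e+01] [-0.71202923 -0.3880653  -0.18017427] 0.012011769773023146
cmd [ 0.4838  0.2189  0.1631 64.488 ] meas [0.4827 0.2183 0.1618] [-1.7991e+02  9.0000e-02  6.4490e+01]
row [np.float64(-0.635), np.float64(0.452), np.float64(-0.006), 0, 0, np.float64(0.532)]
row [np.float64(-0.3), np.float64(0.72), np.float64(-0.007), 0, 0, np.float64(0.531)]
new [ 0.5242 -0.0115  0.165   0.708 ]
```

View pics/wrist7.png

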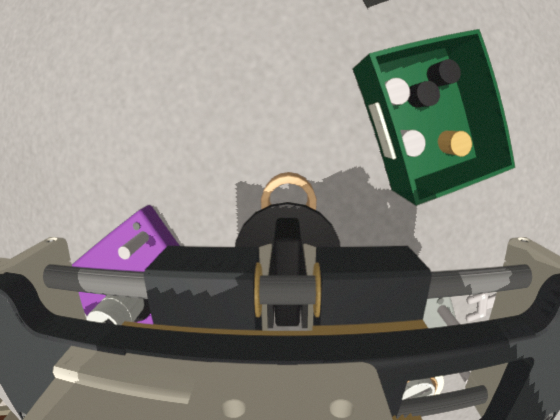

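Request:
step_arm --pt "-0.2 0.15 0 0 0 0.17" --pt "-0.42 0.3 0 0 0 0.35" --pt "-0.635 0.452 -0.006 0 0 0.532" --pt "-0.635 0.452 -0.006 0 0 0.532" --pt "-0.635 0.452 -0.006 0 0 0.532"

```text
time: 13.65
position: [0.5031, 0.1036, 0.1628]
tool_rot: [-179.9, 0.1, 32.6]
wrist_force: [0.1, 0.2, -0.7]
finger_gap: 0.0119
```

Request:
step_arm --pt "-0.1 0.24 0 0 0 0.17" --pt "-0.2 0.48 0 0 0 0.35" --pt "-0.3 0.72 -0.007 0 0 0.531" --pt "-0.3 0.72 -0.007 0 0 0.531" --pt "-0.3 0.72 -0.007 0 0 0.531" --pt "-0.3 0.72 -0.007 0 0 0.531" --pt "-0.3 0.72 -0.007 0 0 0.531"

```text
time: 14.52
position: [0.5237, -0.0109, 0.1647]
tool_rot: [-180.0, 0.0, 0.8]
wrist_force: [0.3, -0.2, -0.8]
finger_gap: 0.0119
```

```bash
python3 - <<'E'
from rig import get_obs,get_image
import cv2,pickle,json
o=get_obs();print(o["time"],o["position"],o["tool_rot"],o["wrist_force"],o["finger_gap"])
for n in ("wrist","scene"):
  d=get_image(n); pickle.dump(d,open(f"{n}8.pkl","wb")); cv2.imwrite(f"pics/{n}8.png",d["frame"][:,:,::-1])
from m import *
a=cv2.resize(d["frame"][120:260,200:340,::-1],(400,400),interpolation=2)
b=cv2.resize(load("wrist8.pkl")["frame"][190:330,217:357,::-1],(400,400),interpolation=2)
cv2.imwrite("pics/c8.png",np.hstack([a,b]))
E
```

```text
14.525 [ 0.52374512 -0.01085444  0.16473181] [-1.79995459e+02  8.54913964e-03  8.31595085e-01] [ 0.33388317 -0.2452887  -0.84166741] 0.01193396040853115
```

View pics/c8.png

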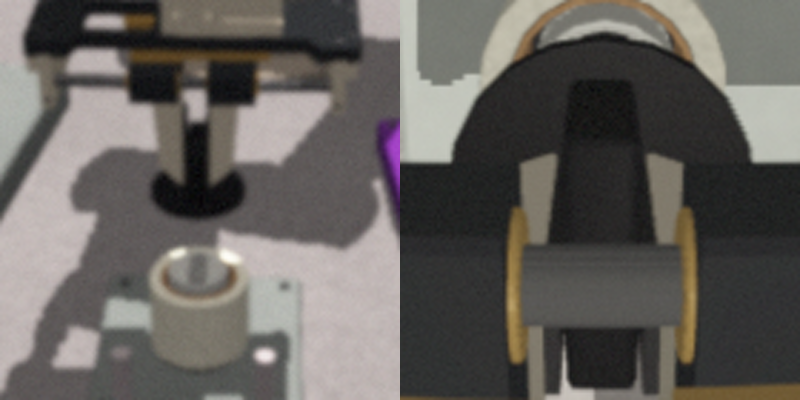

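```bash
python3 - <<'E'
from m import *
w=load("wrist8.pkl")
crop(w,217,180,357,250,5.5,"pics/c9.png")
E
```

```text
(no output)
```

View pics/c9.png

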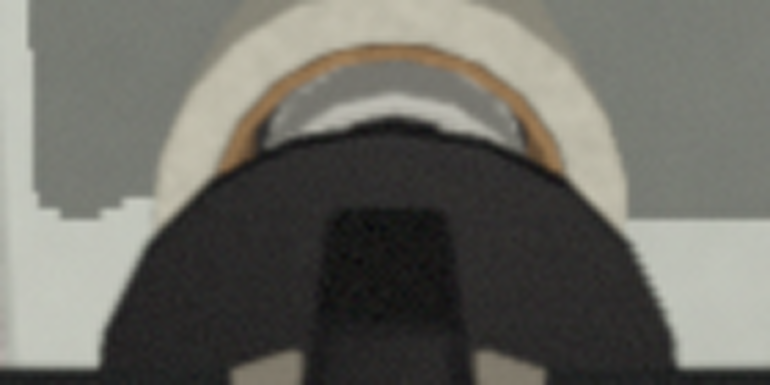

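```bash
python3 - <<'E'
from m import *
w=load("wrist8.pkl")
g=lambda x,y,z:fplane(w,217+x/5.5-.4,180+y/5.5-.4,z)[:2]
for z in (.1517,.1577): print("disc",circ([g(x,y,z) for x,y in [(103,340),(675,340),(390,127),(150,240),(632,245),(250,155),(535,155)]]))
print("bar front mid",g(387,210,.1922), "disc front",g(390,130,.1577))
print("roll",circ([g(x,y,.0885) for x,y in [(155,210),(627,205),(215,90),(570,90)]]),"bore",circ([g(x,y,.0885) for x,y in [(222,165),(562,165),(392,45),(290,80),(490,80)]]))
print("spindle",circ([g(x,y,.094) for x,y in [(392,94),(310,118),(475,118)]]),"slot mid",g(395,122,.094))
E
```

```text
disc (array([ 0.52262117, -0.01072128]), np.float64(0.030318501480731896))
disc (array([ 0.52506121, -0.01067863]), np.float64(0.029257052502359087))
bar front mid [ 0.55548424 -0.0100052 ] disc front [ 0.55366758 -0.01030985]
roll (array([ 0.52032465, -0.01114716]), np.float64(0.03294598060508172)) bore (array([ 0.52425869, -0.01104773]), np.float64(0.02446960118356123))
spindle (array([ 0.52375106, -0.01116607]), np.float64(0.01987696525762417)) slot mid [ 0.53986974 -0.01126155]
```

Request:
step_arm --pt "0 0.003 0.12 0 0 0" --pt "0 0.003 0.24 0 0 0" --pt "0 0.003 0.27 0 0 0" --pt "0 0.003 0.3 0 0 0" --pt "0 0.003 0.32 0 0 0"

```text
time: 15.25
position: [0.5242, -0.0123, 0.117]
tool_rot: [180.0, -0.0, 0.7]
wrist_force: [-0.8, -0.8, -1.1]
finger_gap: 0.0118
```

Request:
step_arm --pt "0 0 0.02 0 0 0" --pt "0 0 0.04 0 0 0" --pt "0 0 0.06 0 0 0" --pt "0 0 0.067 0 0 0" --pt "0 0 0.067 0 0 0"

```text
time: 15.88
position: [0.5238, -0.0123, 0.107]
tool_rot: [180.0, -0.0, 0.7]
wrist_force: [-1.7, 0.3, 3.7]
finger_gap: 0.0121
```

Request:
step_arm --pt "0 0 0.004 0 0 0" --pt "0 0 0.004 0 0 0"

```text
time: 16.12
position: [0.5238, -0.0123, 0.107]
tool_rot: [180.0, -0.0, 0.7]
wrist_force: [-3.6, 0.3, 8.7]
finger_gap: 0.0117
```

```bash
python3 - <<'E'
from rig import get_obs,get_image
import cv2,pickle,json
o=get_obs();print(o["time"],o["position"],o["tool_rot"],o["wrist_force"],o["ft_torque"],o["finger_gap"])
for n in ("wrist","scene"):
  d=get_image(n); pickle.dump(d,open(f"{n}9.pkl","wb")); cv2.imwrite(f"pics/{n}9.png",d["frame"][:,:,::-1])
from m import *
a=cv2.resize(d["frame"][160:260,220:320,::-1],(400,400),interpolation=2)
b=cv2.resize(load("wrist9.pkl")["frame"][190:330,217:357,::-1],(400,400),interpolation=2)
cv2.imwrite("pics/c10.png",np.hstack([a,b]))
E
```

```text
16.125 [ 0.52384625 -0.01231012  0.10697819] [ 1.79986032e+02 -2.22768827e-02  7.14331735e-01] [-3.63693643  0.34568466  8.65418231] [ 0.08858533  0.61833251 -0.04643836] 0.011687453802656952
```

View pics/c10.png

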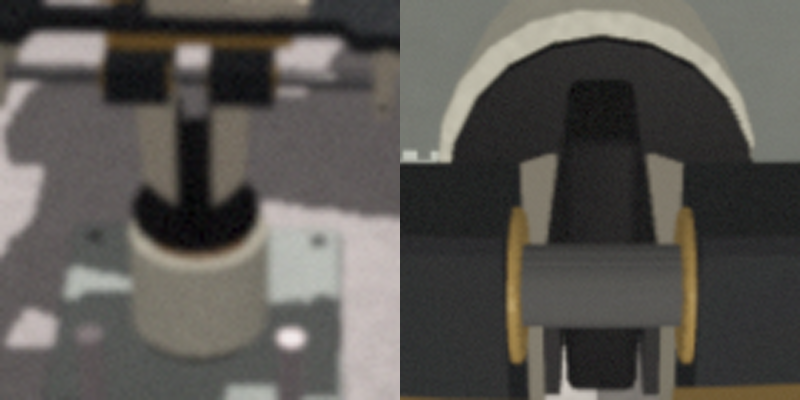

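Request:
step_arm --pt "-0.003 0 0 0 0 0" --pt "-0.005 0 0 0 0 0" --pt "-0.005 0 0 0 0 0"

```text
time: 16.6
position: [0.5239, -0.0123, 0.107]
tool_rot: [180.0, -0.1, 0.7]
wrist_force: [-0.8, 0.7, 7.0]
finger_gap: 0.0115
```

Request:
step_arm --pt "0 0 0 0 0 0" --pt "0 0 0 0 0 0" --pt "0 0 0 0 0 0.08" --pt "0 0 0 0 0 0.16" --pt "0 0 0 0 0 0.24" --pt "0 0 0 0 0 0.32" --pt "0 0 0 0 0 0.4" --pt "0 0 0 0 0 0.4" --grip_force 40

```text
time: 17.6
position: [0.5244, -0.0119, 0.107]
tool_rot: [-179.9, -0.2, -23.3]
wrist_force: [1.6, 3.1, 5.4]
finger_gap: 0.0121
```

Request:
step_arm --pt "0 0 0 0 0 0.06" --pt "0 0 0 0 0 0.12" --pt "0 0 0 0 0 0.18" --pt "0 0 0 0 0 0.24" --pt "0 0 0 0 0 0.3" --pt "0 0 0 0 0 0.35" --pt "0 0 0 0 0 0.35" --pt "0 0 0 0 0 0.35"

```text
time: 18.6
position: [0.5245, -0.0119, 0.107]
tool_rot: [-179.8, -0.1, -44.2]
wrist_force: [2.0, 3.2, 6.0]
finger_gap: 0.0118
```

```bash
python3 - <<'E'
from rig import get_obs,get_image
import cv2,pickle,json
o=get_obs();print(o["time"],o["position"],o["tool_rot"],o["wrist_force"],o["ft_torque"],o["finger_gap"])
for n in ("wrist","scene","top"):
  d=get_image(n); pickle.dump(d,open(f"{n}10.pkl","wb")); cv2.imwrite(f"pics/{n}10.png",d["frame"][:,:,::-1])
from m import *
a=cv2.resize(load("scene10.pkl")["frame"][160:260,220:320,::-1],(400,400),interpolation=2)
b=cv2.resize(load("wrist10.pkl")["frame"][190:330,217:357,::-1],(400,400),interpolation=2)
cv2.imwrite("pics/c11.png",np.hstack([a,b]))
E
```

```text
18.6 [ 0.52449623 -0.01188214  0.10700955] [-1.79843783e+02 -1.25863744e-01 -4.42301018e+01] [1.97840465 3.18738566 5.97411658] [ 0.70262894 -0.24420089  0.04615308] 0.011847791080639826
```

View pics/c11.png

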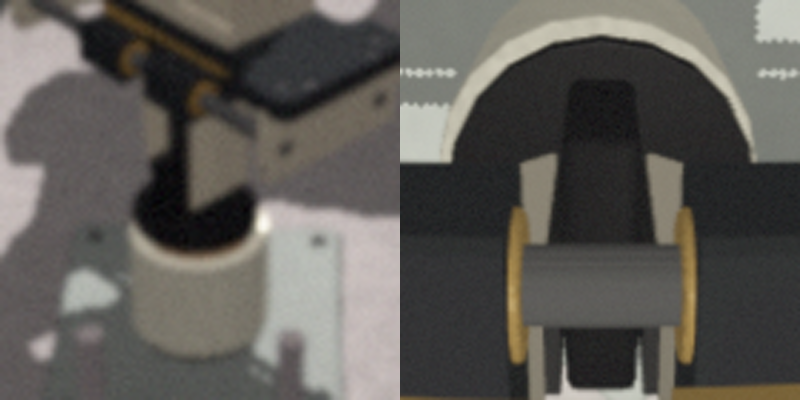

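View pics/top10.png

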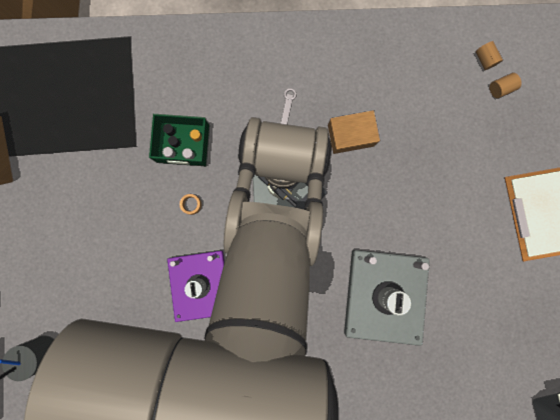

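The wrist view shows the bar unchanged in the jaws, so it didn't slip. The cap is down and the bystanders look undisturbed. I'll let it settle once more and then hand in.

Request:
step_arm --pt "0 0 0 0 0 0" --pt "0 0 0 0 0 0" --pt "0 0 0 0 0 0" --pt "0 0 0 0 0 0" --pt "0 0 0 0 0 0" --pt "0 0 0 0 0 0"

```text
time: 19.5
position: [0.5245, -0.0119, 0.107]
tool_rot: [-179.8, -0.1, -44.2]
wrist_force: [1.5, 3.5, 5.5]
finger_gap: 0.0112
```

```bash
python3 - <<'E'
from rig import get_obs,finish_job
o=get_obs();print(o["time"],o["position"],o["tool_rot"],o["dq"].round(2),o["wrist_force"],o["finger_gap"])
print(finish_job())
E
```

```text
19.5 [ 0.52449718 -0.01187153  0.1070169 ] [-1.79841607e+02 -1.24183444e-01 -4.42320540e+01] [ 0.05  0.06  0.01 -0.01  0.01 -0.04] [1.50623869 3.45004292 5.45328378] 0.011244117866987594
the job is handed in; nothing more can be done
None
```

I placed the label roll on the seat of the smaller grey winder and released it. I then dropped the cap fully into the slot, turned it about 45° clockwise, and handed the job in at 19.5 s with the gripper still holding it. `finish_job` reported no verdict.

**Roll:** The picture after release shows it sitting flat round the spindle, about 1 mm off the axis. It was clear of the fingers.

**Cap:**
- **Home:** The tool stopped going down at 107 mm, the height expected for a seated cap, with 5–6 N of push still on it.
- **Turn:** The tool turned 45.0°, from a yaw of +0.7° to −44.2°. The bar looked unchanged in the jaws after the turn. I only read the angle from the tool, not from the spring joint.
- **Grip and stillness:** Grip force is set at 40 N, and joint speeds were about zero.

**Bystanders:** The parts bin, carton and spanner look to be where they started in the last top view. The arm hides part of the spanner there.

**Disagreements:**
- **Side force:** About 3.7 N of sideways force remained on the wrist at hand-in.
- **Cameras:** The top and wrist cameras put the spindle about 1.3 mm apart on each axis. I used the wrist camera.
- **Scene camera:** My first spindle measurement from it was wrong because of a bad colour mask, so I dropped it.

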